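# Lock the glue flow adjuster with the holding key

## Task

Lock the setting of the glue dispenser's flow adjuster: fit the red holding key fully down over the tang on top of the barrel, with its steel tail between the two stop posts, so that the key keeps the barrel from turning. Then turn the knurled brass lock ring under it clockwise (seen from above) until it bites and is firmly tight, gently enough not to over-tighten and strip its thread, and without the barrel turning from its setting. Leave the key seated on the barrel, let go of everything, and leave the other things on the bench alone.

Things in the scene. Friction and masses are not known exactly. Their poses are not given: they have to be found in the camera images.
- dispenser: bench glue dispenser, cold, fixed to the bench: black box 200 (x) x 130 (y) x 50 mm high with an orange nozzle on its front (-x) side. Origin: centre of its underside. The flow adjuster (barrel with lock ring) stands upright on its top, its axis at (-30, 0) mm of this frame
- fork (a point): middle of the gap between the two steel stop posts on the dispenser's top, at its (65, 0) mm, 30 mm above the box top. The posts are 8 mm in diameter, have round tops 38 mm above the box top and stand 25 mm apart along the dispenser's y, leaving a gap of 17 mm for the key's tail
- barrel: aluminium barrel that turns about its upright axis with only 0.05 N m of friction. Origin on the axis at the box top, z up. Its x is parallel to the dispenser's x at the start: this is its setting, from which it may not turn by more than 0.25 rad, free play included. Above the lock ring it has a round flange 40 mm in diameter
- shoulder (a point): centre of the top of the barrel's flange, 26 mm above the box top, 76 mm above the bench: the key's origin comes here when seated. A flat steel tang stands on it, 24 mm long (along the barrel's x), 8 mm thick (y), 10 mm tall, its top 3 mm narrower by 1.25 mm all round
- lock_ring: knurled brass lock ring on the barrel, 52 mm in diameter, from 6 to 22 mm above the box top (56 to 72 mm above the bench), free all round; origin on the barrel's axis at the box top, x towards the white dot. Its thread drags on the barrel with about 0.22 N m and turns it along unless it is held. It stays where it is left
- ring_dot (a point): white dot on the ring's top, 22.8 mm from the axis. Clockwise from above, 0.25 to 0.85 rad from its start (no mark shows where), the ring bites: the turning moment steps up by 0.16 N m above the drag felt before, then climbs by 2 N m per rad. Firmly tight: 0.28 to 0.45 N m above the drag (0.06 to 0.145 rad past the bite). Stripped: 0.56 N m above it (0.2 rad)
- key: red holding key, loose, about 140 g, slot down on the bench. Hub 36.5 x 20.5 x 14 mm with a slot 25.5 (x) x 9.5 (y) x 11 mm deep in its underside, to go over the tang; on it a red fin to grip, 36 mm long (x), 12 mm thick (y), 14 to 36 mm above the underside. Origin: centre of the hub's underside, z up. Seated, its x is parallel to the dispenser's x
- key_tail (a point): point on the middle of the key's flat steel tail (12 mm wide, 8 mm thick, along the key's +x to 110 mm from its origin), 95 mm from the key's origin along its x, 4 mm above its underside; seated, it lies between the two stop posts
- candle_green: lime pillar candle, 70 mm in diameter, 100 mm tall, origin under its centre; leave alone
- candle_red: red pillar candle, 66 mm in diameter, 150 mm tall, origin under its centre; leave alone
- can: drinks can, 66 mm in diameter, 115 mm tall, origin under its centre; leave alone
- spool: red spool of green ribbon lying flat, 72 mm in diameter, 28 mm tall, origin under its centre; leave alone
- screwdriver: screwdriver lying on the bench, handle to its -x; leave alone
- straw_ring: flat straw wreath base lying on the bench, 220 mm in diameter, 35 mm tall, origin under its centre; leave alone
- nut_bowl: white bowl of nuts, 110 mm in diameter, 45 mm tall, origin under its centre; leave alone
Mind the look-alikes: they are no part of the job. Of the things that look like the key, the middle-sized one is meant.

How it is judged:
By the outcome, as a careful person would: the job done as asked, in the order asked, and still so for the second after the job is handed in, with the robot touching nothing.
It also fails if it takes over 64 s, if anything falls off the work surface, if the arm or the gripper's body presses on something with over 40 N, if the wrist force passes 120 N, or if a joint passes its speed limit or range.

## Robot

A 6-joint arm with a two-finger parallel gripper is mounted at the origin on the work surface. World frame = base frame: x ahead of the robot, y to its left, z up, the work surface at z = 0. Lengths are in m, angles in rad, forces in N, time in s.
With the tool pointing down it reaches from about 0.3 to 0.775 m from the base axis. Payload 14.6 kg.
Tool frame: the origin (TCP) lies at the very end of the fingers, on their centre line; the grasp point (between the pads) lies 19 mm behind it; z points along the fingers, y is the line along which they close (so a half turn about z gives the same grasp; the last joint's range is limited). The gripper opens to 94 mm and grips with 3 to 60 N. Pads are 16 mm wide; open, the fingers measure 119 mm over their backs; the gripper's body (75 mm by 177 mm) begins 78 mm behind the grasp point.
Start: joints at [-1.388, 0.3, 1.521, -0, 1.321, -0.067], TCP at [0.136, -0.533, 0.205] pointing down, gripper open.
Joint ranges: [-3.03, 3.03], [-0.79, 2.21], [0.23, 2.52], [-1.04, 4.18], [0, 3.07], [-2.55, 2.55]. Speed limits (rad/s): [2.22, 2.22, 2.57, 3.14, 3.14, 3.14].

## Interface

Orientations are given as [roll, pitch, yaw] about the fixed x, y, z axes, in that order (R = Rz(yaw) Ry(pitch) Rx(roll)).
In Python, from station import ctrl, cams gives the robot as it stands. The module is installed in compiled form; this text tells all that it offers.
- The arm moves only by the tool arm_command, never from a script. Its argument "plan" is a list that holds one entry, the list of rows, each a list of 7 numbers: the shift along the tool's x, y, z in shares of 0.75 m (1.0 is 0.75 m), then the turn, a rotation vector about the tool's x, y, z in parts of the range, where 1.0 means 90 degrees, then the closure, from -1 (fully open) to 1 (shut). A call has 1 to 12 rows; each row is the pose to reach, as a shift and turn from the pose commanded when the call began, along the tool's axes at that moment; what a row does not reach only later rows make up. A row lasts 1/10 s, in which the tool goes at most 50 mm and 8.59 degrees, less where a joint would pass 70% of its speed; a pose out of reach is approached as far as the arm can. Shift and turn numbers lie between -1 and 1, and a call with a number outside is refused. A call with a gripper value outside its range is refused whole. The fingers move at their own pace and stop on an object; "squeeze" is the grip in N (left out, the last holds). Time passes only in rows, so rows that repeat a pose let the fingers close. It gives the time, the measured TCP pose, the force, the opening and the grip force at its end, in the units of the state.
- ctrl.get_obs(): the state, without advancing time (a new reading comes with each control period).
- cams.camera(name): name is "side" or "top"; returns (picture, depth): 480x640x3 uint8, blue, green, red; 480x640 float32, m along the optical axis (not along the pixel's ray), 0 where there is no reading.
- cams.camera_info(name): a dict with "fx", "fy", "cx", "cy" (pixels), "world_to_cam" (4x4, takes a point from world to camera coordinates). Camera axes: x right, y down, z forward; pixel columns grow to the right and rows downward; lengths in m; the calibration is good to about 2 mm. A picture is of the moment at which its call begins. camera_info takes no time and is no camera call.
- ctrl.hand_in(): hands the job in; it is judged then, once.
The state is a dict: "time_s": time; "qpos": joint angles; "joint_vel": joint speeds; "tau": joint torques, N m; "ee_pos": TCP position; "eef_rot": TCP orientation; "force": force on the tool from outside, world axes, zero at the start; "moment": the same for the moment, N m; "grip_width": finger opening in m; "grip_force": force on a finger pad.
Only numpy, scipy, OpenCV 4.12 (cv2) and the standard library are available. Lean on these libraries where they do the work, as an engineer would, in place of code of your own. Each camera call takes 0.05 s, during which the arm holds its last target. There are 200 camera calls.

## Working session

There is one attempt and no reset: what is moved stays moved. The work goes in short steps, Python scripts to look and compute and a tool call to move; the robot and the scene stay as the last step left them, time stands still between calls to the robot, and variables do not carry over. Pictures are saved under pics/ and viewed, at most 10 in all, crops included, and the job is handed in when it is done.

Besides the shell and the picture viewer there is one more tool, called after "Request:" as name(argument=value, ...) on one line, values as JSON. arm_command: Moves the arm, as the interface text tells. Its arguments: {"type":"object","properties":{"plan":{"type":"array"},"squeeze":{"type":"number"}},"required":["plan"]}

```bash
mkdir -p pics; cat > h.py <<'E'
import numpy as np, cv2
from station import ctrl, cams
def grab(n,tag):
    im,d=cams.camera(n); cv2.imwrite(f'pics/{tag}.png',im); np.save(f'pics/{tag}.npy',d); return im,d
def ray(n,u,v):
    c=cams.camera_info(n); T=np.linalg.inv(np.array(c['world_to_cam']))
    return T[:3,3], T[:3,:3]@np.array([(u-c['cx'])/c['fx'],(v-c['cy'])/c['fy'],1.0])
def plane(n,u,v,z):
    o,d=ray(n,u,v); return o+d*(z-o[2])/d[2]
def cloud(n,d):
    c=cams.camera_info(n); T=np.linalg.inv(np.array(c['world_to_cam']))
    v,u=np.mgrid[:480,:640]; P=np.stack([(u-c['cx'])/c['fx']*d,(v-c['cy'])/c['fy']*d,d],-1)
    return P@T[:3,:3].T+T[:3,3]
def proj(n,p):
    c=cams.camera_info(n); q=np.array(c['world_to_cam'])@np.r_[p,1]
    return np.array([c['fx']*q[0]/q[2]+c['cx'],c['fy']*q[1]/q[2]+c['cy']])
E
python3 - <<'E'
from h import *
for n in('top','side'):
    grab(n,n+'0'); print(n,cams.camera_info(n))
print(ctrl.get_obs())
E
```

```text
top {'fx': 493.316680843284, 'fy': 493.316680843284, 'cx': 320.8922028879551, 'cy': 234.5894627601937, 'world_to_cam': array([[ 0.02168833, -0.99975172, -0.00510939,  0.01688873],
       [-0.98315619, -0.02040009, -0.1816253 ,  0.59069405],
       [ 0.18147598,  0.00896248, -0.98335454,  0.94101996],
       [ 0.        ,  0.        ,  0.        ,  1.        ]])}
side {'fx': 552.9938850747563, 'fy': 552.9938850747563, 'cx': 327.14538433712204, 'cy': 241.35081805813815, 'world_to_cam': array([[-0.73909208, -0.67348535, -0.01266389,  0.43737333],
       [-0.36096148,  0.41185715, -0.83670813,  0.25304602],
       [ 0.56872639, -0.61383318, -0.54750263,  1.04725572],
       [ 0.        ,  0.        ,  0.        ,  1.        ]])}
{'time_s': 0.1, 'qpos': array([-1.38760216e+00,  3.00381442e-01,  1.52150891e+00, -4.98894889e-06,
        1.32068582e+00, -6.66052651e-02]), 'joint_vel': array([ 3.26819826e-06, -2.46905702e-03, -1.73227810e-03, -9.29048679e-04,
       -1.48995920e-04,  1.39177316e-03]), 'tau': array([ 8.85029931e-04, -5.32644796e+01, -3.53282976e+01,  7.09212665e-02,
        2.35120731e-02, -6.67363543e-05]), 'ee_pos': array([ 0.13591681, -0.53270657,  0.20496604]), 'eef_rot': array([-3.14061099e+00, -6.06372775e-05,  2.49800640e-01]), 'force': array([0.55958833, 0.06716   , 0.4906666 ]), 'moment': array([ 0.0145473 , -0.00520299, -0.01556397]), 'grip_force': 0.0, 'grip_width': 0.09399720981723972}
```

View pics/top0.png

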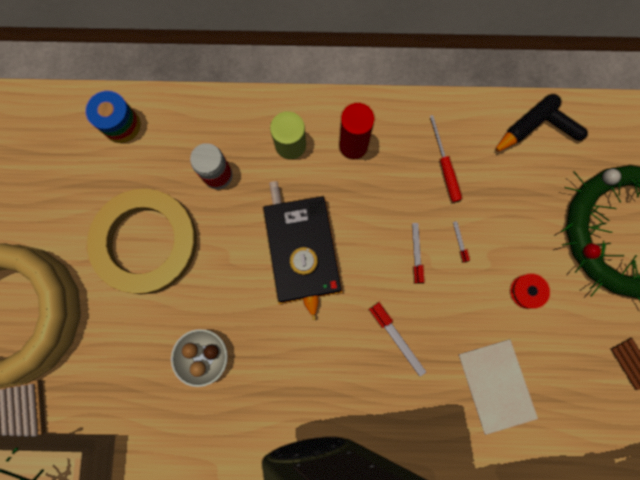

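View pics/side0.png

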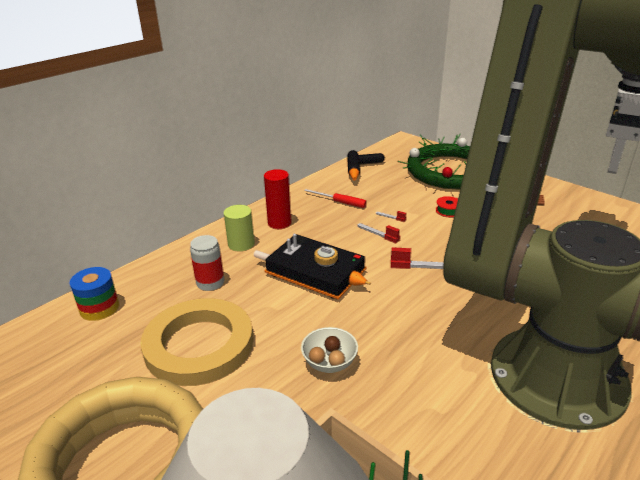

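The key look-alikes in the top view are a small one with its red hub at (464,256), a middle one at (419,274) and a large one at (381,315). I'll measure all three and the dispenser.

```bash
cat > m.py <<'E'
from h import *
im=cv2.imread('pics/top0.png'); d=np.load('pics/top0.npy'); P=cloud('top',d)
hsv=cv2.cvtColor(im,cv2.COLOR_BGR2HSV)
red=(((hsv[...,0]<8)|(hsv[...,0]>172))&(hsv[...,1]>150)&(hsv[...,2]>70)).astype(np.uint8)
n,l,s,c=cv2.connectedComponentsWithStats(red)
for i in range(1,n):
    if s[i,4]>15: print('red',s[i],c[i].round(1),'zmax',P[l==i][:,2].max().round(3), P[l==i].mean(0).round(4))
for nm,(x0,y0,x1,y1) in dict(mid=(408,218,430,288),small=(450,215,475,268),big=(362,298,432,382)).items():
    sub=hsv[y0:y1,x0:x1]; m=(((sub[...,1]<70)|(red[y0:y1,x0:x1]>0))).astype(np.uint8)
    k,ll,ss,cc=cv2.connectedComponentsWithStats(m); j=1+ss[1:,4].argmax()
    pts=np.argwhere(ll==j)[:,::-1]+[x0,y0]
    r=cv2.minAreaRect(pts.astype(np.float32)); 
    W=np.array([plane('top',*p,0.008)[:2] for p in cv2.boxPoints(r)])
    print(nm,r,'dims mm',(np.linalg.norm(W[0]-W[1])*1e3).round(1),(np.linalg.norm(W[1]-W[2])*1e3).round(1))
# dispenser top
m=(abs(P[...,2]-.05)<.006)&(d>0); u=np.arange(640); m[:, :255]=0; m[:,350:]=0; m[:190]=0; m[310:]=0
print('box top n',m.sum(), np.median(P[m][:,2]))
k,ll,ss,cc=cv2.connectedComponentsWithStats(m.astype(np.uint8)); j=1+ss[1:,4].argmax()
r=cv2.minAreaRect((P[ll==j][:,:2]*1000).astype(np.float32)); print('boxrect',r)
big=cv2.hconcat([cv2.resize(im[210:390,360:480],None,fx=3.2,fy=3.2,interpolation=3),cv2.resize(im[190:310,255:350],(400,576),interpolation=3)])
cv2.imwrite('pics/crop0.png',big)
E
python3 m.py
```

```text
red [341 103  34  32 858] [357.2 118.6] zmax 1.033 [ 0.7967 -0.0354  0.1538]
red [440 156  22  46 498] [450.3 179.1] zmax 1.033 [ 0.7208 -0.2417  0.0255]
red [586 244  14  14 168] [592.6 250.5] zmax 0.074 [ 0.5669 -0.5071  0.0675]
red [461 250   8  12  74] [464.6 255.4] zmax 0.029 [ 0.5588 -0.2682  0.0204]
red [414 265  10  18 163] [418.6 273.8] zmax 0.042 [ 0.5177 -0.1709  0.0298]
red [ 510  274   40   35 1032] [529.6 290.9] zmax 1.033 [ 0.488  -0.3951  0.0283]
red [330 280   7   9  55] [333.  284.3] zmax 0.057 [0.4909 0.0033 0.0525]
red [369 303  23  25 289] [380.4 314.7] zmax 1.033 [ 0.4335 -0.0918  0.0423]
mid ((417.707275390625, 252.49220275878906), (59.29741668701172, 9.332978248596191), 87.83892822265625) dims mm 19.8 125.5
small ((459.9500427246094, 241.35000610351562), (40.47714614868164, 6.640782833099365), 71.56504821777344) dims mm 14.3 85.1
big ((398.4054260253906, 339.43243408203125), (84.40264129638672, 12.351605415344238), 53.97262954711914) dims mm 25.5 166.9
box top n 5634 0.05026051096523393
boxrect ((557.0823364257812, 68.17424011230469), (215.2646942138672, 130.11314392089844), 11.304709434509277)
```

View pics/crop0.png

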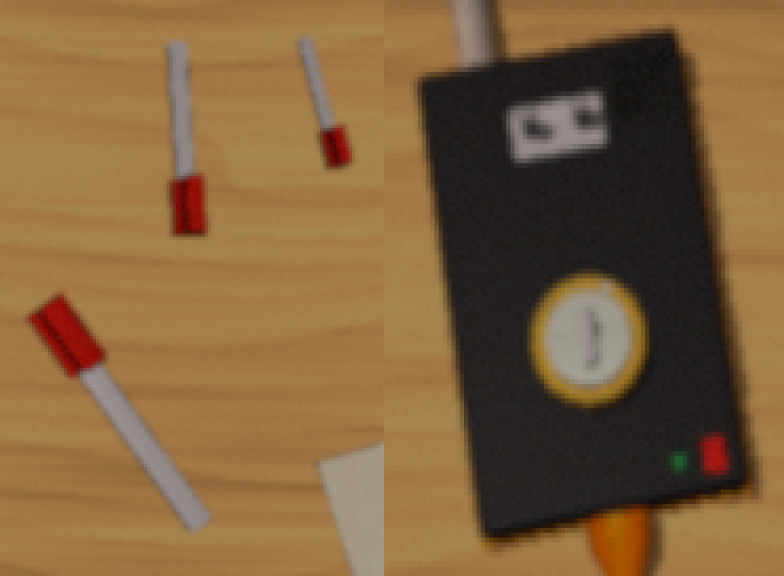

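The crop shows the middle key (tail tip at crop (177,45), red hub at (188,205)). It measures 126 mm long, close to the specified 128 mm; the others are 85 and 167 mm, so this is the one. On the dispenser, the white dot is at crop (607,287) and the posts at (538,127) and (588,117).

```bash
cat > m2.py <<'E'
from h import *
im=cv2.imread('pics/top0.png'); hsv=cv2.cvtColor(im,cv2.COLOR_BGR2HSV).astype(int); d=np.load('pics/top0.npy'); P=cloud('top',d)
H,S,V=hsv[...,0],hsv[...,1],hsv[...,2]
# box: dark mask
box=np.zeros((480,640),np.uint8); box[190:310,255:350]=((V<60))[190:310,255:350]
box=cv2.morphologyEx(box,cv2.MORPH_CLOSE,np.ones((3,3)))
cs,_=cv2.findContours(box,0,2); c=max(cs,key=cv2.contourArea)
hull=cv2.convexHull(c); W=np.array([plane('top',*p[0],.05)[:2]*1000 for p in hull],np.float32); r=cv2.minAreaRect(W); print('dark rect',r)
# ring ellipse: not dark inside
sub=np.zeros((480,640),np.uint8); sub[243:280,283:325]=(V>75)[243:280,283:325]
k,l,s,cc=cv2.connectedComponentsWithStats(sub); j=l[258,303] or 1; c=max(cv2.findContours((l==j).astype(np.uint8),0,2)[0],key=cv2.contourArea)
e=cv2.fitEllipse(c); print('ring',e, plane('top',*e[0],.067)*1000)
wht=((S<60)&(V>90)&(l==j)).astype(np.uint8); wht=cv2.morphologyEx(wht,cv2.MORPH_CLOSE,np.ones((5,5)));
c=max(cv2.findContours(wht,0,2)[0],key=cv2.contourArea); e=cv2.fitEllipse(c); print('flange',e, plane('top',*e[0],.076)*1000)
# base plate of posts
pl=np.zeros_like(sub); pl[200:232,278:315]=((S<80)&(V>80))[200:232,278:315]
c=max(cv2.findContours(pl,0,2)[0],key=cv2.contourArea); r=cv2.minAreaRect(c); print('plate',r, plane('top',*r[0],.052)*1000)
# key
g=np.zeros_like(sub); g[218:267,408:428]=((S<70)&(V>70))[218:267,408:428]
p=np.argwhere(g)[:,::-1]; print(len(p)); w=np.array([plane('top',*q,.008)[:2]*1000 for q in p])
m=w.mean(0);_,_,vt=np.linalg.svd(w-m); a=vt[0]*np.sign(vt[0][0]); t=(w-m)@a
print('tail mean',m,'yaw',np.arctan2(a[1],a[0]),'ext',t.min(),t.max(),'tip',m+a*t.max(),'origin by tip',m+a*(t.max()-110))
rd=np.zeros_like(sub); rd[255:290,408:430]=((S>150)&(V>50)&((H<8)|(H>172)))[255:290,408:430]
q=P[(rd>0)&(P[...,2]>.032)]; print('fin top',len(q),q.mean(0)*1000,q.min(0)*1000,q.max(0)*1000)
c=max(cv2.findContours(rd,0,2)[0],key=cv2.contourArea); r=cv2.minAreaRect(c); print('red',r,plane('top',*r[0],.036)*1000)
for nm,uv in(('dispbox',(255,190)),):pass
E
python3 m2.py
python3 - <<'E'
import sys; sys.path.insert(0,'.')
import cv2
im=cv2.imread('pics/side0.png')
cv2.imwrite('pics/crop1.png',cv2.resize(im[205:305,250:410],(800,500),interpolation=cv2.INTER_CUBIC))
E
```

```text
dark rect ((563.545166015625, 67.36746978759766), (200.09927368164062, 126.92476654052734), 11.278345108032227)
ring ((303.0296936035156, 260.2595520019531), (26.913211822509766, 27.514848709106445), 81.06117248535156) [535.62774225  63.40701473  67.        ]
flange ((303.1644287109375, 260.0498046875), (18.21070098876953, 18.732561111450195), 32.7672119140625) [534.87147199  62.75556363  76.        ]
plate ((295.5961608886719, 215.98077392578125), (11.57085132598877, 22.749473571777344), 78.69007110595703) [628.05503515  81.77793822  52.        ]
238
tail mean [ 583.31248698 -170.77537653] yaw 0.05218105571459739 ext -44.88586143133547 44.67926970669288 tip [ 627.93094274 -168.44502294] origin by tip [ 518.0806662  -174.18233459]
fin top 98 [ 518.26199261 -173.21447023   36.44287918] [ 502.37983047 -179.25026831   32.17147899] [ 535.24897719 -166.74246583   41.62391221]
red ((418.5, 273.5), (17.0, 9.0), 90.0) [ 517.61334025 -169.58241591   36.        ]
```

View pics/crop1.png

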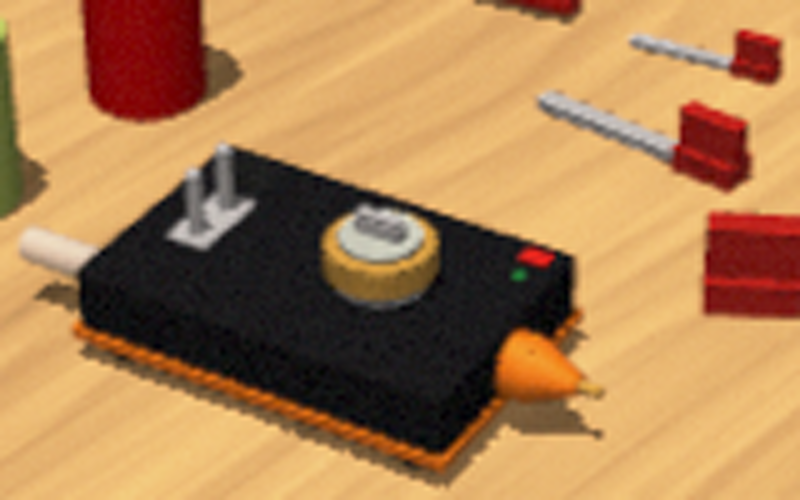

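Dispenser yaw is about 0.197 and the adjuster axis is at about (534.5, 62.3) mm. The middle key's origin is at about (518, -174) mm with yaw 0.048. Next is the approach.

```bash
cat >> h.py <<'E'
from scipy.spatial.transform import Rotation as Ro
def go(x,y,z,yaw,roll=np.pi,pitch=0,o=None):
    o=o or ctrl.get_obs(); R0=Ro.from_euler('xyz',o['eef_rot'])
    s=R0.inv().apply(np.array([x,y,z])-o['ee_pos']*1000); w=(R0.inv()*Ro.from_euler('xyz',[roll,pitch,yaw])).as_rotvec()
    print('row',s.round(1),w.round(4))
def st():
    o=ctrl.get_obs(); print('t',round(o['time_s'],2),'p',(o['ee_pos']*1000).round(1),'r',o['eef_rot'].round(4),'F',o['force'].round(1),'M',o['moment'].round(3),'w',round(o['grip_width']*1000,1),'g',round(o['grip_force'],1)); return o
E
python3 -c "
from h import *
st();go(518,-173.8,110,.048)"
```

```text
t 0.1 p [ 135.9 -532.7  205. ] r [-3.1406e+00 -1.0000e-04  2.4980e-01] F [0.6 0.1 0.5] M [ 0.015 -0.005 -0.016] w 94.0 g 0.0
row [ 458.9 -253.2   95.2] [-0.001   0.      0.2018]
```

The manual's scale: shifts go in shares of 0.75 m and turns go in shares of 90 degrees. Converting my numbers, 458.9 mm / 750 = 0.6119, -253.2 mm / 750 = -0.3376, 0.06 rad / 1.5708 = 0.0382.

Request:
arm_command(plan=[[[0.0533,-0.0293,0,0,0,0.0127,-1],[0.1067,-0.0587,0,0,0,0.0255,-1],[0.16,-0.088,0,0,0,0.0382,-0.5],[0.2133,-0.1173,0,0,0,0.0509,-0.1],[0.2667,-0.1467,0,0,0,0.0637,-0.1],[0.3267,-0.18,0,0,0,0.0764,-0.1],[0.3867,-0.2133,0.0133,0,0,0.0891,-0.1],[0.4467,-0.2467,0.04,0,0,0.1019,-0.1],[0.5067,-0.28,0.0733,0,0,0.1146,-0.1],[0.56,-0.3093,0.1,0,0,0.1273,-0.1],[0.6119,-0.3376,0.1267,-0.0006,0,0.1286,-0.1],[0.6119,-0.3376,0.1267,-0.0006,0,0.1286,-0.1]]], squeeze=40)

```text
time_s: 1.3
ee_pos: [0.5191, -0.1709, 0.1079]
eef_rot: [-3.141, 0.003, 0.051]
force: [-0.5, 0.1, -0.2]
grip_width: 0.0515
grip_force: 0.0
```

```bash
python3 -c "
from h import *
st();go(518,-173.8,17,.048)"
```

```text
t 1.3 p [ 519.1 -170.9  107.9] r [-3.1409e+00  2.8000e-03  5.0700e-02] F [-0.5  0.1 -0.2] M [-0.028 -0.012 -0.092] w 51.5 g 0.0
row [-1.   2.9 90.9] [-0.0007  0.0028  0.0027]
```

Converted, 93 mm / 750 = 0.124, 80 mm / 750 = 0.1067.

Request:
arm_command(plan=[[[0,0,0,0,0,0,-0.1],[0,0,0.04,0,0,0,-0.1],[0,0,0.08,0,0,0,-0.1],[0,0,0.1067,0,0,0,-0.1],[0,0,0.124,0,0,0,-0.1],[0,0,0.124,0,0,0,-0.1],[0,0,0.124,0,0,0,-0.1]]])

```text
time_s: 2.0
ee_pos: [0.5182, -0.175, 0.0186]
eef_rot: [3.14, -0.001, 0.047]
force: [-0.5, 0.9, -0.0]
grip_width: 0.0518
grip_force: 0.0
```

Request:
arm_command(plan=[[[0,0,0,0,0,0,0.4],[0,0,0,0,0,0,1],[0,0,0,0,0,0,1],[0,0,0,0,0,0,1],[0,0,0,0,0,0,1],[0,0,0,0,0,0,1]]])

```text
time_s: 2.6
ee_pos: [0.5181, -0.1742, 0.0175]
eef_rot: [3.141, -0.0, 0.048]
force: [0.4, -0.1, 0.1]
grip_width: 0.0118
grip_force: 40.0
```

```bash
python3 -c "
from h import *
st()"
```

```text
t 2.6 p [ 518.1 -174.2   17.5] r [ 3.1406e+00 -1.0000e-04  4.7900e-02] F [ 0.4 -0.1  0.1] M [0.126 0.08  0.007] w 11.8 g 40.0
```

Converted, -120 mm / 750 = -0.16, -110 mm / 750 = -0.1467.

Request:
arm_command(plan=[[[0,0,-0.04,0,0,0,1],[0,0,-0.0933,0,0,0,1],[0,0,-0.1467,0,0,0,1],[0,0,-0.16,0,0,0,1],[0,0,-0.16,0,0,0,1]]])

```text
time_s: 3.1
ee_pos: [0.5185, -0.1743, 0.1385]
eef_rot: [3.14, -0.002, 0.048]
force: [-0.0, 0.6, -1.9]
grip_width: 0.0118
grip_force: 40.0
```

```bash
python3 -c "
from h import *
st();go(534.5,62.3,137,.197)"
```

```text
t 3.1 p [ 518.5 -174.3  138.5] r [ 3.1396e+00 -2.3000e-03  4.7900e-02] F [-0.   0.6 -1.9] M [ 0.013  0.044 -0.041] w 11.8 g 40.0
row [  27.3 -235.5    1.1] [ 0.0022 -0.0021 -0.1491]
```

Converted, -235.5 mm / 750 = -0.314, 27.3 mm / 750 = 0.0364, -0.149 rad / 1.5708 = -0.0949.

Request:
arm_command(plan=[[[0.004,-0.04,0,0,0,-0.0127,1],[0.0107,-0.0933,0,0,0,-0.0255,1],[0.0173,-0.1467,0,0,0,-0.0446,1],[0.024,-0.2,0,0,0,-0.0637,1],[0.0293,-0.2533,0,0,0,-0.0828,1],[0.0347,-0.2933,0,0,0,-0.0949,1],[0.0364,-0.314,0,0,0,-0.0949,1],[0.0364,-0.314,0,0,0,-0.0949,1],[0.0364,-0.314,0,0,0,-0.0949,1],[0.0364,-0.314,0,0,0,-0.0949,1]]])

```text
time_s: 4.1
ee_pos: [0.5339, 0.0612, 0.1367]
eef_rot: [3.141, 0.001, 0.195]
force: [-0.0, 0.1, -1.2]
grip_width: 0.0115
grip_force: 40.0
```

```bash
python3 - <<'E'
from h import *
st()
a,_=grab('top','top1');b,_=grab('side','side1')
for n,p in(('top',(534.5,62.3,76)),('side',(534.5,62.3,76)),):print(n,proj(n,np.array(p)/1000))
cv2.imwrite('pics/crop2.png',cv2.hconcat([cv2.resize(a[190:310,250:350],(400,480),interpolation=2),cv2.resize(b[190:290,260:360],(400,480),interpolation=2)]))
E
```

```text
t 4.1 p [533.9  61.2 136.7] r [3.1406e+00 9.0000e-04 1.9520e-01] F [-0.   0.1 -1.2] M [-0.034  0.021  0.047] w 11.5 g 40.0
top [303.3921002  260.24337538]
side [326.88790032 250.99850455]
```

View pics/crop2.png

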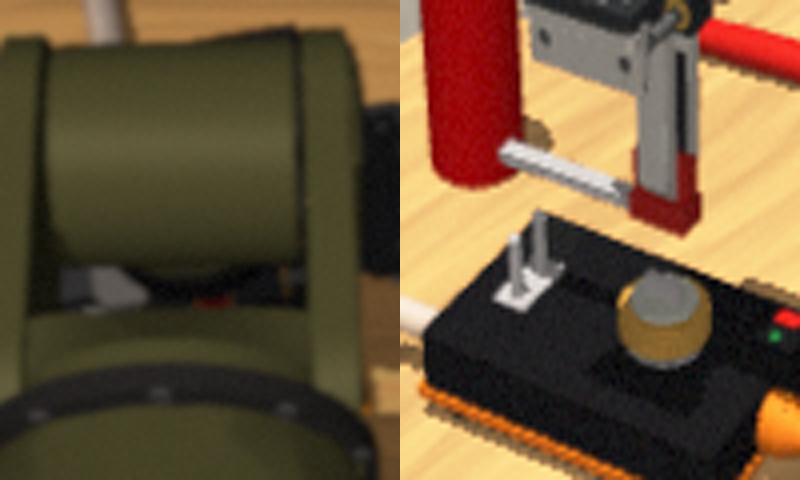

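The side view shows the key level in the grip. The hub's lower corners are at about (317.5,234.8), (331.3,239) and (335,232.7), the tail tip is at (286,221), and the barrel top is at (327,250.5). I'll compare these with projections.

```bash
python3 - <<'E'
from h import *
o=st(); R=Ro.from_euler('z',o['eef_rot'][2]); k=o['ee_pos']-[0,0,.0175]
for nm,q in dict(hubA=(18.25,10.25,0),hubB=(-18.25,10.25,0),hubC=(-18.25,-10.25,0),tipTop=(110,6,8),tipBot=(110,6,0),tipTop2=(110,-6,8)).items():
    print(nm,proj('side',k+R.apply(np.array(q)/1000)).round(1))
im=cv2.imread('pics/side1.png'); hsv=cv2.cvtColor(im,cv2.COLOR_BGR2HSV).astype(int)
r=(((hsv[...,0]<8)|(hsv[...,0]>172))&(hsv[...,1]>140)&(hsv[...,2]>40))[215:245,305:345]
print('red low row',[ (c+305,np.flatnonzero(r[:,c]).max()+215) for c in range(40) if r[:,c].any()])
E
```

```text
t 4.2 p [534.   61.4 137. ] r [3.1406e+00 3.0000e-04 1.9520e-01] F [-0.1 -0.1 -0.9] M [ 0.048  0.061 -0.012] w 11.3 g 40.0
hubA [317.8 234.9]
hubB [331.7 239.3]
hubC [336.3 235. ]
tipTop [285.3 220.5]
tipBot [285.4 223.5]
tipTop2 [288.2 218.2]
red low row [(318, np.int64(234)), (319, np.int64(234)), (320, np.int64(235)), (321, np.int64(235)), (322, np.int64(235)), (323, np.int64(236)), (324, np.int64(236)), (325, np.int64(236)), (326, np.int64(237)), (327, np.int64(237)), (328, np.int64(237)), (329, np.int64(238)), (330, np.int64(238)), (331, np.int64(237)), (332, np.int64(236)), (333, np.int64(235)), (334, np.int64(235))]
```

Request:
arm_command(plan=[[[0.0008,-0.0008,0.02,0,0,0,1],[0.0008,-0.0008,0.0373,0,0,0,1],[0.0008,-0.0008,0.0413,0,0,0,1],[0.0008,-0.0008,0.044,0,0,0,1],[0.0008,-0.0008,0.0467,0,0,0,1],[0.0008,-0.0008,0.0493,0,0,0,1],[0.0008,-0.0008,0.052,0,0,0,1],[0.0008,-0.0008,0.052,0,0,0,1]]])

```text
time_s: 5.0
ee_pos: [0.5345, 0.0631, 0.0981]
eef_rot: [3.141, 0.0, 0.197]
force: [-0.4, -0.2, -0.5]
grip_width: 0.0121
grip_force: 40.0
```

```bash
python3 - <<'E'
from h import *
st()
E
```

```text
t 5.0 p [534.5  63.1  98.1] r [3.1406e+00 2.0000e-04 1.9690e-01] F [-0.4 -0.2 -0.5] M [-0.015  0.037 -0.006] w 12.1 g 40.0
```

Converted, 5.5 mm / 750 = 0.0073, 5 mm / 750 = 0.0067.

Request:
arm_command(plan=[[[0,0,0.002,0,0,0,1],[0,0,0.004,0,0,0,1],[0,0,0.0053,0,0,0,1],[0,0,0.0067,0,0,0,1],[0,0,0.0073,0,0,0,1],[0,0,0.0073,0,0,0,1]]])

```text
time_s: 5.6
ee_pos: [0.5346, 0.0631, 0.0934]
eef_rot: [3.141, -0.0, 0.197]
force: [-2.4, -0.4, 7.3]
grip_width: 0.0114
grip_force: 40.0
```

```bash
python3 - <<'E'
from h import *
st();a,b=grab('side','side2')
E
```

```text
t 5.6 p [534.6  63.1  93.4] r [ 3.1405e+00 -4.0000e-04  1.9680e-01] F [-2.4 -0.4  7.3] M [-0.037  0.736 -0.043] w 11.4 g 40.0
```

Converted, -70 mm / 750 = -0.0933, -45 mm / 750 = -0.06.

Request:
arm_command(plan=[[[0,0,-0.0007,0,0,0,0.6],[0,0,-0.0007,0,0,0,0.2],[0,0,-0.0007,0,0,0,-0.2],[0,0,-0.0007,0,0,0,-0.5],[0,0,-0.0267,0,0,0,-0.8],[0,0,-0.06,0,0,0,-1],[0,0,-0.0933,0,0,0,-1],[0,0,-0.0933,0,0,0,-1]]])

```text
time_s: 6.45
ee_pos: [0.5358, 0.0633, 0.1659]
eef_rot: [3.14, -0.005, 0.197]
force: [0.4, 0.4, -0.3]
grip_width: 0.0712
grip_force: 0.0
```

```bash
python3 - <<'E'
from h import *
st();b,_=grab('side','side3')
R=Ro.from_euler('z',.197)
k=np.array([.5346,.0631,.076])
for nm,q in dict(hubA=(18.25,10.25,0),hubB=(-18.25,10.25,0),hubC=(-18.25,-10.25,0),tipTop=(110,6,8),tipBot=(110,6,0),finA=(18,6,36),finB=(-18,6,36),finC=(-18,-6,36)).items():
    print(nm,proj('side',k+R.apply(np.array(q)/1000)).round(1))
cv2.imwrite('pics/crop3.png',cv2.resize(b[200:290,270:370],(666,600),interpolation=2))
E
```

```text
t 6.45 p [535.8  63.3 165.9] r [ 3.1399 -0.0051  0.1969] F [ 0.4  0.4 -0.3] M [ 0.039  0.047 -0.002] w 71.2 g 0.0
hubA [317.5 251.1]
hubB [331.2 255.6]
hubC [335.7 251.2]
tipTop [285.5 236.5]
tipBot [285.7 239.4]
finA [318.3 237.1]
finB [331.9 241.4]
finC [334.6 238.9]
```

View pics/crop3.png

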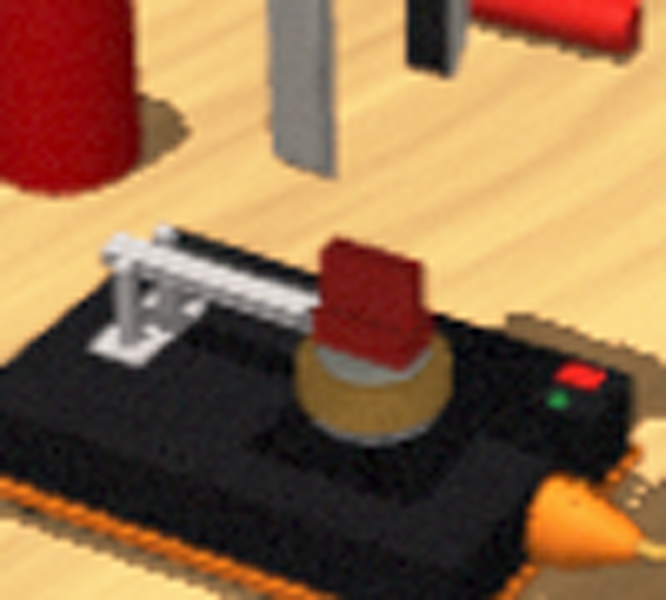

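The key is seated: its hub bottom corner at about (330.8,255.3) matches the predicted (331.2,255.6), and the tail lies between the posts at (286,237). Next I turn the tool and go down around the ring.

Converted, -0.7 rad / 1.5708 = -0.4456.

Request:
arm_command(plan=[[[0,0,0,0,0,-0.0891,-1],[0,0,0,0,0,-0.1783,-1],[0,0,0,0,0,-0.2674,-1],[0,0,0,0,0,-0.3565,-1],[0,0,0,0,0,-0.4456,-1],[0,0,0,0,0,-0.4456,-1],[0,0,0,0,0,-0.4456,-1]]])

```text
time_s: 7.2
ee_pos: [0.5342, 0.0631, 0.1619]
eef_rot: [-3.141, 0.001, 0.893]
force: [-0.2, 0.0, 0.2]
grip_width: 0.0938
grip_force: 0.0
```

```bash
python3 - <<'E'
from h import *
o=st();print(o['qpos']);go(534.6,62.8,53.5,.897)
E
```

```text
t 7.2 p [534.2  63.1 161.9] r [-3.1415e+00  1.4000e-03  8.9260e-01] F [-0.2  0.   0.2] M [ 0.001 -0.033 -0.015] w 93.8 g 0.0
[ 5.00390604e-02  3.13445539e-01  1.60806769e+00 -1.05053734e-03
  1.22109371e+00  7.28640878e-01]
row [1.000e-01 5.000e-01 1.084e+02] [-0.0001  0.0014 -0.0044]
```

Request:
arm_command(plan=[[[0,0,0.0333,0,0,0,-1],[0.0001,0.0005,0.0733,0,0,0,-1],[0.0001,0.0005,0.1067,0,0,0,-1],[0.0001,0.0005,0.1267,0,0,0,-1],[0.0001,0.0005,0.1373,0,0,0,-1],[0.0001,0.0005,0.144,0,0,0,-1],[0.0001,0.0005,0.144,0,0,0,-1],[0.0001,0.0005,0.144,0,0,0,-1]]])

```text
time_s: 8.0
ee_pos: [0.5353, 0.0629, 0.0554]
eef_rot: [3.14, -0.0, 0.896]
force: [0.6, -0.5, -0.5]
grip_width: 0.0939
grip_force: 0.0
```

```bash
python3 - <<'E'
from h import *
o=st();go(534.6,62.8,53.5,.897)
E
```

```text
t 8.0 p [535.3  62.9  55.4] r [ 3.1401 -0.      0.8962] F [ 0.6 -0.5 -0.5] M [-0.047 -0.054  0.009] w 93.9 g 0.0
row [-0.5 -0.5  1.9] [ 0.0015 -0.     -0.0008]
```

Converted, 0.5 mm / 750 = 0.0007.

Request:
arm_command(plan=[[[0,0,0.0007,0,0,0,-0.5],[0,0,0.0007,0,0,0,0],[0,0,0.0007,0,0,0,1],[0,0,0.0007,0,0,0,1],[0,0,0.0007,0,0,0,1],[0,0,0.0007,0,0,0,1],[0,0,0.0007,0,0,0,1]]], squeeze=10)

```text
time_s: 8.7
ee_pos: [0.5353, 0.0626, 0.0544]
eef_rot: [3.14, 0.0, 0.897]
force: [3.7, -2.9, -0.4]
grip_width: 0.0518
grip_force: 10.0
```

```bash
python3 - <<'E'
from h import *
o=st()
E
```

```text
t 8.7 p [535.3  62.6  54.4] r [3.140e+00 4.000e-04 8.967e-01] F [ 3.7 -2.9 -0.4] M [-0.557 -0.496 -0.032] w 51.8 g 10.0
```

Converted, 0.8 mm / 750 = 0.0011, 0.4 mm / 750 = 0.0005.

Request:
arm_command(plan=[[[0,0.0005,0,0,0,0,1],[0,0.0011,0,0,0,0,1],[0,0.0011,0,0,0,0,1]]])

```text
time_s: 9.0
ee_pos: [0.5353, 0.0626, 0.0543]
eef_rot: [3.141, 0.001, 0.897]
force: [-2.0, 0.4, 4.9]
grip_width: 0.0519
grip_force: 10.0
```

```bash
python3 - <<'E'
from h import *
o=st()
E
```

```text
t 9.0 p [535.3  62.6  54.3] r [3.1414e+00 8.0000e-04 8.9680e-01] F [-2.   0.4  4.9] M [ 0.219  0.311 -0.043] w 51.9 g 10.0
```

Converted, -0.2 mm / 750 = -0.0003, 0.09 rad / 1.5708 = 0.0573.

Request:
arm_command(plan=[[[0,-0.0003,0,0,0,0,1],[0,-0.0003,0,0,0,0,1],[0,-0.0003,0,0,0,0.0191,1],[0,-0.0003,0,0,0,0.0382,1],[0,-0.0003,0,0,0,0.0573,1],[0,-0.0003,0,0,0,0.0764,1],[0,-0.0003,0,0,0,0.0764,1]]], squeeze=50)

```text
time_s: 9.7
ee_pos: [0.5352, 0.0627, 0.0543]
eef_rot: [3.141, 0.001, 0.775]
force: [-2.8, 1.3, 5.5]
grip_width: 0.051
grip_force: 50.0
```

```bash
python3 - <<'E'
from h import *
o=st()
E
```

```text
t 9.7 p [535.2  62.7  54.3] r [3.1411e+00 6.0000e-04 7.7510e-01] F [-2.8  1.3  5.5] M [0.375 0.634 0.052] w 51.0 g 50.0
```

Converted, 0.08 rad / 1.5708 = 0.0509.

Request:
arm_command(plan=[[[0,0,0,0,0,0.0127,1],[0,0,0,0,0,0.0255,1],[0,0,0,0,0,0.0382,1],[0,0,0,0,0,0.0509,1],[0,0,0,0,0,0.0509,1]]])

```text
time_s: 10.2
ee_pos: [0.5351, 0.0628, 0.0542]
eef_rot: [3.141, 0.001, 0.695]
force: [-3.1, 2.5, 4.6]
grip_width: 0.0512
grip_force: 50.0
```

```bash
python3 - <<'E'
from h import *
o=st()
E
```

```text
t 10.2 p [535.1  62.8  54.2] r [3.1413e+00 8.0000e-04 6.9550e-01] F [-3.1  2.5  4.6] M [0.528 0.659 0.126] w 51.2 g 50.0
```

```bash
cat >> h.py <<'E'
def mz():
    o=st(); print('tau6',o['tau'][5].round(3),'turned',round(.8968-o['eef_rot'][2],4))
E
python3 -c "
from h import *
mz()"
```

```text
t 10.2 p [535.1  62.8  54.2] r [3.1413e+00 8.0000e-04 6.9550e-01] F [-3.1  2.5  4.6] M [0.528 0.659 0.126] w 51.2 g 50.0
tau6 0.433 turned 0.2013
```

Converted, 0.03 rad / 1.5708 = 0.0191.

Request:
arm_command(plan=[[[0,0,0,0,0,0.0064,1],[0,0,0,0,0,0.0127,1],[0,0,0,0,0,0.0191,1],[0,0,0,0,0,0.0255,1],[0,0,0,0,0,0.0255,1]]])

```text
time_s: 10.7
ee_pos: [0.5351, 0.0628, 0.0542]
eef_rot: [3.141, 0.001, 0.656]
force: [-3.1, 2.7, 5.4]
grip_width: 0.0508
grip_force: 50.0
```

```bash
python3 -c "
from h import *
mz()"
```

```text
t 10.7 p [535.1  62.8  54.2] r [3.1414e+00 8.0000e-04 6.5590e-01] F [-3.1  2.7  5.4] M [0.603 0.817 0.082] w 50.8 g 50.0
tau6 0.28 turned 0.2409
```

Converted, 0.04 rad / 1.5708 = 0.0255.

Request:
arm_command(plan=[[[0,0,0,0,0,0.0064,1],[0,0,0,0,0,0.0127,1],[0,0,0,0,0,0.0191,1],[0,0,0,0,0,0.0255,1],[0,0,0,0,0,0.0255,1]]])

```text
time_s: 11.2
ee_pos: [0.5351, 0.0629, 0.0543]
eef_rot: [3.141, 0.001, 0.616]
force: [-4.0, 2.5, 6.8]
grip_width: 0.0508
grip_force: 50.0
```

```bash
python3 -c "
from h import *
mz()"
```

```text
t 11.2 p [535.1  62.9  54.3] r [3.1414e+00 7.0000e-04 6.1590e-01] F [-4.   2.5  6.8] M [0.689 0.807 0.149] w 50.8 g 50.0
tau6 0.279 turned 0.2809
```

Converted, 0.03 rad / 1.5708 = 0.0191.

Request:
arm_command(plan=[[[0,0,0,0,0,0.0064,1],[0,0,0,0,0,0.0127,1],[0,0,0,0,0,0.0191,1]]])

```text
time_s: 11.5
ee_pos: [0.535, 0.0629, 0.0542]
eef_rot: [3.142, 0.001, 0.586]
force: [-4.0, 3.2, 4.7]
grip_width: 0.0508
grip_force: 50.0
```

```bash
python3 -c "
from h import *
mz()"
```

```text
t 11.5 p [535.   62.9  54.2] r [3.1415e+00 8.0000e-04 5.8590e-01] F [-4.   3.2  4.7] M [0.725 0.815 0.239] w 50.8 g 50.0
tau6 0.02 turned 0.3109
```

Converted, 0.02 rad / 1.5708 = 0.0127.

Request:
arm_command(plan=[[[0,0,0,0,0,0.0064,1],[0,0,0,0,0,0.0127,1],[0,0,0,0,0,0.0191,1]]])

```text
time_s: 11.8
ee_pos: [0.535, 0.0629, 0.0542]
eef_rot: [3.142, 0.001, 0.556]
force: [-4.5, 3.9, 6.1]
grip_width: 0.0516
grip_force: 50.0
```

```bash
python3 -c "
from h import *
mz();b,_=grab('side','side4');mz()
cv2.imwrite('pics/crop4.png',cv2.resize(b[200:290,270:370],(666,600),interpolation=2))"
```

```text
t 11.8 p [535.   62.9  54.2] r [3.1415e+00 8.0000e-04 5.5590e-01] F [-4.5  3.9  6.1] M [0.753 0.848 0.147] w 51.6 g 50.0
tau6 0.021 turned 0.3409
t 11.85 p [535.   62.9  54.3] r [3.1415e+00 7.0000e-04 5.5530e-01] F [-3.9  3.   5.2] M [0.779 0.826 0.157] w 50.9 g 50.0
tau6 0.042 turned 0.3415
```

View pics/crop4.png

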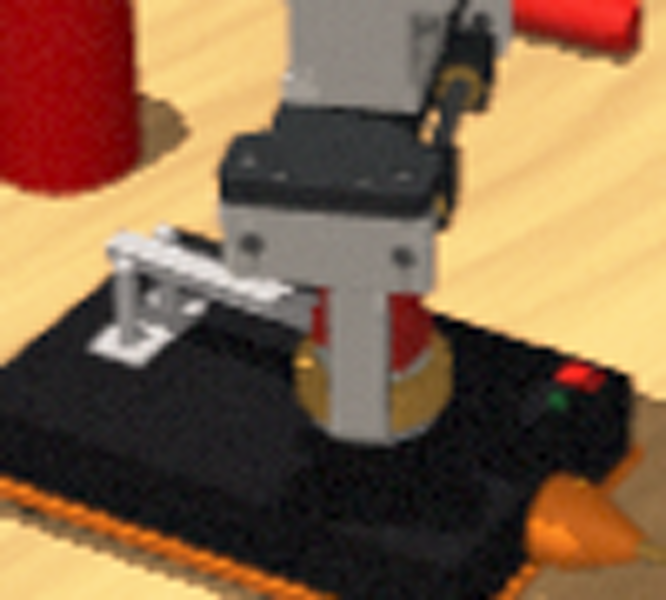

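The side view shows the tail still at (286,237) between the posts and the fingers on the ring. I'll continue in small steps, averaging the moment.

```bash
cat >> h.py <<'E'
def mz(n=6):
    M=[];F=[]
    for i in range(n):
        o=ctrl.get_obs(); M.append(o['moment'][2]); F.append(o['force']); cams.camera('side')
    print('t',round(o['time_s'],2),'turned',round(.8968-o['eef_rot'][2],4),'Mz',np.round(np.mean(M),3),'first',round(M[0],3),'sd',np.round(np.std(M),3),'F',np.mean(F,0).round(1),'w',round(o['grip_width']*1e3,1))
E
python3 -c "
from h import *
mz()"
```

```text
t 12.1 turned 0.3406 Mz 0.118 first 0.157 sd 0.036 F [-4.4  3.8  6.2] w 51.3
```

Converted, 0.04 rad / 1.5708 = 0.0255.

Request:
arm_command(plan=[[[0,0,0,0,0,0.0064,1],[0,0,0,0,0,0.0127,1],[0,0,0,0,0,0.0191,1],[0,0,0,0,0,0.0255,1]]])

```text
time_s: 12.55
ee_pos: [0.535, 0.063, 0.0543]
eef_rot: [-3.142, 0.001, 0.516]
force: [-5.2, 4.6, 5.8]
grip_width: 0.0513
grip_force: 50.0
```

```bash
python3 -c "
from h import *
mz()"
```

```text
t 12.8 turned 0.3806 Mz 0.139 first 0.244 sd 0.062 F [-4.4  4.1  5.7] w 51.4
```

Converted, 0.04 rad / 1.5708 = 0.0255.

Request:
arm_command(plan=[[[0,0,0,0,0,0.0064,1],[0,0,0,0,0,0.0127,1],[0,0,0,0,0,0.0191,1],[0,0,0,0,0,0.0255,1]]])

```text
time_s: 13.25
ee_pos: [0.535, 0.063, 0.0542]
eef_rot: [-3.142, 0.001, 0.476]
force: [-5.2, 4.2, 6.1]
grip_width: 0.0509
grip_force: 50.0
```

```bash
python3 -c "
from h import *
mz()"
```

```text
t 13.5 turned 0.4206 Mz 0.14 first 0.234 sd 0.046 F [-4.9  4.5  6.4] w 51.1
```

Converted, 0.04 rad / 1.5708 = 0.0255.

Request:
arm_command(plan=[[[0,0,0,0,0,0.0064,1],[0,0,0,0,0,0.0127,1],[0,0,0,0,0,0.0191,1],[0,0,0,0,0,0.0255,1]]])

```text
time_s: 13.95
ee_pos: [0.535, 0.0631, 0.0543]
eef_rot: [-3.141, 0.001, 0.436]
force: [-6.3, 4.8, 6.1]
grip_width: 0.0514
grip_force: 50.0
```

```bash
python3 -c "
from h import *
mz()"
```

```text
t 14.2 turned 0.4606 Mz 0.139 first 0.183 sd 0.022 F [-4.9  4.8  6.7] w 51.1
```

Converted, 0.04 rad / 1.5708 = 0.0255.

Request:
arm_command(plan=[[[0,0,0,0,0,0.0064,1],[0,0,0,0,0,0.0127,1],[0,0,0,0,0,0.0191,1],[0,0,0,0,0,0.0255,1]]])

```text
time_s: 14.65
ee_pos: [0.5349, 0.0632, 0.0542]
eef_rot: [-3.141, 0.001, 0.396]
force: [-5.6, 5.8, 6.9]
grip_width: 0.051
grip_force: 50.0
```

```bash
python3 -c "
from h import *
mz()"
```

```text
t 14.9 turned 0.5006 Mz 0.155 first 0.225 sd 0.033 F [-5.1  5.1  6.7] w 51.1
```

Converted, 0.04 rad / 1.5708 = 0.0255.

Request:
arm_command(plan=[[[0,0,0,0,0,0.0064,1],[0,0,0,0,0,0.0127,1],[0,0,0,0,0,0.0191,1],[0,0,0,0,0,0.0255,1]]])

```text
time_s: 15.35
ee_pos: [0.5349, 0.0632, 0.0542]
eef_rot: [-3.141, 0.001, 0.356]
force: [-4.2, 6.7, 5.2]
grip_width: 0.0513
grip_force: 50.0
```

```bash
python3 -c "
from h import *
mz()"
```

```text
t 15.6 turned 0.5406 Mz 0.152 first 0.243 sd 0.045 F [-5.3  6.   6.3] w 50.9
```

Converted, 0.04 rad / 1.5708 = 0.0255.

Request:
arm_command(plan=[[[0,0,0,0,0,0.0064,1],[0,0,0,0,0,0.0127,1],[0,0,0,0,0,0.0191,1],[0,0,0,0,0,0.0255,1]]])

```text
time_s: 16.05
ee_pos: [0.5349, 0.0632, 0.0542]
eef_rot: [-3.141, 0.001, 0.316]
force: [-5.3, 6.1, 7.8]
grip_width: 0.0511
grip_force: 50.0
```

```bash
python3 -c "
from h import *
mz()"
```

```text
t 16.3 turned 0.5806 Mz 0.148 first 0.24 sd 0.054 F [-5.1  6.   6.5] w 51.0
```

Converted, 0.04 rad / 1.5708 = 0.0255.

Request:
arm_command(plan=[[[0,0,0,0,0,0.0064,1],[0,0,0,0,0,0.0127,1],[0,0,0,0,0,0.0191,1],[0,0,0,0,0,0.0255,1]]])

```text
time_s: 16.75
ee_pos: [0.5349, 0.0633, 0.0542]
eef_rot: [-3.141, 0.001, 0.276]
force: [-5.4, 6.0, 7.3]
grip_width: 0.0511
grip_force: 50.0
```

```bash
python3 -c "
from h import *
mz()"
```

```text
t 17.0 turned 0.6203 Mz 0.341 first 0.382 sd 0.039 F [-5.4  6.5  6.7] w 50.9
```

Converted, 0.04 rad / 1.5708 = 0.0255.

Request:
arm_command(plan=[[[0,0,0,0,0,0.0064,1],[0,0,0,0,0,0.0127,1],[0,0,0,0,0,0.0191,1],[0,0,0,0,0,0.0255,1]]])

```text
time_s: 17.45
ee_pos: [0.5348, 0.0634, 0.0542]
eef_rot: [-3.141, 0.001, 0.236]
force: [-5.1, 6.9, 5.8]
grip_width: 0.0512
grip_force: 50.0
```

```bash
python3 -c "
from h import *
mz()"
```

```text
t 17.7 turned 0.6602 Mz 0.376 first 0.488 sd 0.051 F [-5.3  7.1  6.5] w 51.0
```

The bite shows between 0.58 and 0.62 rad, with the moment about 0.24 N m above the drag now. I'll go a bit further.

Converted, 0.04 rad / 1.5708 = 0.0255.

Request:
arm_command(plan=[[[0,0,0,0,0,0.0064,1],[0,0,0,0,0,0.0127,1],[0,0,0,0,0,0.0191,1],[0,0,0,0,0,0.0255,1]]])

```text
time_s: 18.15
ee_pos: [0.5348, 0.0634, 0.0542]
eef_rot: [-3.141, 0.001, 0.196]
force: [-4.6, 7.9, 7.1]
grip_width: 0.0513
grip_force: 50.0
```

```bash
python3 -c "
from h import *
mz(10)"
```

```text
t 18.6 turned 0.7001 Mz 0.445 first 0.589 sd 0.063 F [-5.2  7.2  6.5] w 50.9
```

Converted, 0.02 rad / 1.5708 = 0.0127.

Request:
arm_command(plan=[[[0,0,0,0,0,0.0064,1],[0,0,0,0,0,0.0127,1]]])

```text
time_s: 18.85
ee_pos: [0.5348, 0.0635, 0.0542]
eef_rot: [-3.141, 0.001, 0.177]
force: [-6.7, 8.5, 6.6]
grip_width: 0.0513
grip_force: 50.0
```

```bash
python3 -c "
from h import *
mz(10)"
```

```text
t 19.3 turned 0.72 Mz 0.474 first 0.614 sd 0.053 F [-5.9  8.   6.7] w 51.3
```

The moment is now 0.33 to 0.38 N m above the drag, inside the firm range. Releasing and lifting clear.

Converted, -150 mm / 750 = -0.2, -130 mm / 750 = -0.1733.

Request:
arm_command(plan=[[[0,0,0,0,0,0,-0.3],[0,0,0,0,0,0,-0.6],[0,0,0,0,0,0,-1],[0,0,0,0,0,0,-1],[0,0,0,0,0,0,-1],[0,0,-0.02,0,0,0,-1],[0,0,-0.0533,0,0,0,-1],[0,0,-0.0933,0,0,0,-1],[0,0,-0.1333,0,0,0,-1],[0,0,-0.1733,0,0,0,-1],[0,0,-0.2,0,0,0,-1],[0,0,-0.2,0,0,0,-1]]])

```text
time_s: 20.55
ee_pos: [0.5363, 0.0626, 0.2069]
eef_rot: [3.14, -0.005, 0.177]
force: [1.0, -0.4, -0.6]
grip_width: 0.0941
grip_force: 0.0
```

```bash
python3 -c "
from h import *
st();b,_=grab('side','side5')
cv2.imwrite('pics/crop5.png',cv2.resize(b[200:290,270:370],(666,600),interpolation=2))"
```

```text
t 20.55 p [536.3  62.6 206.9] r [ 3.14   -0.0047  0.1766] F [ 1.  -0.4 -0.6] M [ 0.005  0.071 -0.016] w 94.1 g 0.0
```

View pics/crop5.png

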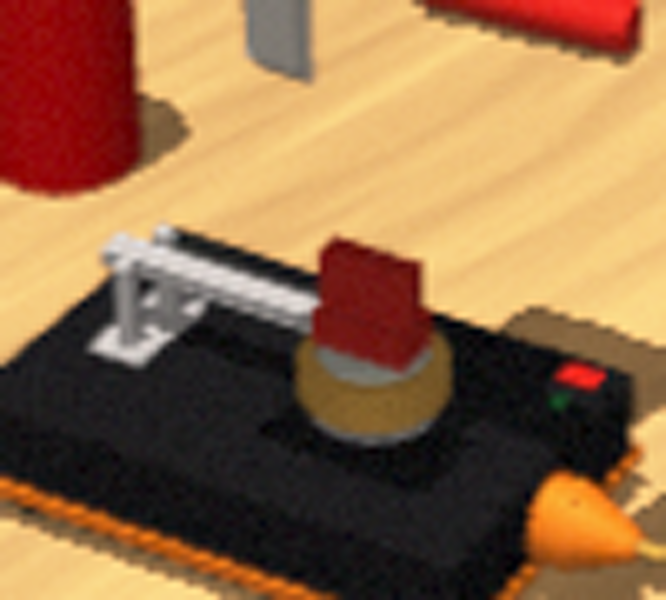

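The key is still seated, with its hub corner at (331,255) and the tail between the posts. I'll move the arm aside to check the dot from above.

Converted, 260 mm / 750 = 0.3467, 240 mm / 750 = 0.32.

Request:
arm_command(plan=[[[0,0.0533,0,0,0,0,-1],[0,0.1067,0,0,0,0,-1],[0,0.16,0,0,0,0,-1],[0,0.2133,0,0,0,0,-1],[0,0.2667,0,0,0,0,-1],[0,0.32,0,0,0,0,-1],[0,0.3467,0,0,0,0,-1],[0,0.3467,0,0,0,0,-1],[0,0.3467,0,0,0,0,-1]]])

```text
time_s: 21.5
ee_pos: [0.5808, -0.1926, 0.2034]
eef_rot: [-3.142, 0.001, 0.177]
force: [0.7, 0.0, 0.0]
grip_width: 0.094
grip_force: 0.0
```

```bash
python3 - <<'E'
from h import *
st();a,_=grab('top','top2')
o=cv2.imread('pics/top0.png')
def P(R,ang): return proj('top',np.array([.5347+R*np.cos(ang),.0627+R*np.sin(ang),.072]))
for nm,im in(('before',o),('after',a)):
    h=cv2.cvtColor(im,cv2.COLOR_BGR2HSV)[...,1].astype(np.float32)
    s=[]
    for g in np.arange(-3.14,3.14,.03):
        u,v=P(.0228,g); s.append((cv2.getRectSubPix(h,(1,1),(float(u),float(v)))[0,0],round(g,2)))
    s.sort(); print(nm,s[:10])
cv2.imwrite('pics/crop6.png',cv2.hconcat([cv2.resize(x[195:295,265:345],(400,500),interpolation=2) for x in(o,a)]))
E
```

```text
t 21.5 p [ 580.8 -192.6  203.4] r [-3.1415e+00  1.3000e-03  1.7670e-01] F [0.7 0.  0. ] M [ 0.022 -0.005  0.001] w 94.0 g 0.0
before [(np.float32(74.85703), np.float64(-0.29)), (np.float32(75.86132), np.float64(-0.32)), (np.float32(82.050354), np.float64(-0.35)), (np.float32(84.495964), np.float64(-0.26)), (np.float32(88.91564), np.float64(-0.38)), (np.float32(95.34905), np.float64(-0.23)), (np.float32(100.569176), np.float64(-0.41)), (np.float32(107.93544), np.float64(-0.2)), (np.float32(114.14209), np.float64(-0.44)), (np.float32(122.73852), np.float64(-0.17))]
after [(np.float32(74.994385), np.float64(-0.95)), (np.float32(79.69104), np.float64(-0.98)), (np.float32(82.171234), np.float64(-0.92)), (np.float32(91.30949), np.float64(-0.89)), (np.float32(91.97036), np.float64(-1.01)), (np.float32(102.45425), np.float64(-0.86)), (np.float32(105.579094), np.float64(-1.04)), (np.float32(117.91691), np.float64(-0.83)), (np.float32(120.03292), np.float64(-1.07)), (np.float32(131.20346), np.float64(-0.8))]
```

View pics/crop6.png

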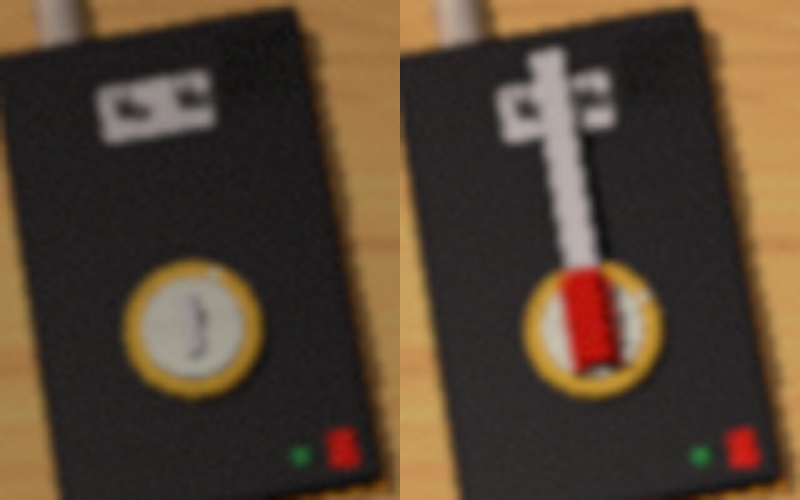

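From above, the tail at (304,206) passes between the posts. The dot moved from about -0.30 to -0.96 rad, roughly 0.65 rad clockwise, and the key is seated on the barrel. Handing in.

```bash
python3 -c "
from station import ctrl
print(ctrl.hand_in())"
```

```text
the job is handed in; nothing more can be done
None
```

I handed the job in: the key is seated on the barrel with its tail between the posts, and the lock ring is tightened to about 0.33–0.38 N m above its drag; the gripper is open and clear, but no verdict came back.

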